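# Pull the orange spring gauge to its set mark

## Robot

A 7-joint arm with a two-finger parallel gripper is mounted at the origin on a cart in front of the work surface, level with it; the furniture and walls round the work are solid. World frame = base frame: x ahead of the robot, y to its left, z up, the work surface at z = 0. Lengths are in m, angles in rad, forces in N, time in s.
With the tool pointing down it reaches from about 0.425 to 0.875 m from the base axis. Payload 4.7 kg.
Tool frame: the origin (TCP) lies midway between the tips of the shut fingers; the grasp point (between the pads) lies ctrl.grasp_offset behind it (ctrl.grasp_offset is the distance from the TCP to the grasp point, in m); z points along the fingers, y is the line along which they close (so a half turn about z gives the same grasp; the last joint's range is limited). The gripper opens to 87 mm and grips with 3 to 60 N. Pads are 19 mm wide; open, the fingers measure 117 mm over their backs; the gripper's body (75 mm by 190 mm) begins 51 mm behind the grasp point.
Start: joints at [-1.314, 0.321, -0.07, 1.45, 0.023, 1.371, -0.057], TCP at [0.156, 0.631, 0.223] pointing down, gripper open.
Joint ranges: [-2.86, 2.86], [-0.3, 2.09], [-1.38, 1.24], [0.06, 2.45], [-1.56, 4.7], [0.09, 2.05], [-2.69, 2.69]. Speed limits (rad/s): [2.57, 2.57, 3.14, 3.14, 3.14, 3.14, 3.14].

## Interface

Orientations are given as a rotation vector (axis times angle).
In Python, from bench import ctrl gives the robot as it stands. The module is installed in compiled form; this text tells all that it offers.
- The arm moves only by the tool jog_arm, never from a script. Its argument "moves" is one flat list of numbers, 7 for each row, row after row: the shift along the tool's x, y, z in units of 30 cm (1.0 is 30 cm), then the turn, a rotation vector about the tool's x, y, z in units of 60 degrees (1.0 is 60 degrees), then the gripper's target within -1 to 1 (fully open at 1, half-way at 0, shut at -1). In form: [x, y, z, wx, wy, wz, fingers, x, y, z, wx, wy, wz, fingers, ...]. A call has exactly 8 rows; each row is the pose to reach, as a shift and turn from the pose commanded when the call began, along the tool's axes at that moment; what a row does not reach only later rows make up. A row lasts 1/8 s, in which the tool goes at most 62.5 mm and 10.7 degrees, less where a joint would pass 70% of its speed; a pose out of reach is approached as far as the arm can. A call with a number of a shift or a turn outside -1 to 1 is refused whole. A call with a gripper value outside its range is refused whole. The fingers move at their own pace and stop on an object; "newtons" is the grip in N (left out, the last holds). Time passes only in rows, so rows that repeat a pose let the fingers close, or fill a call up. It gives the time, the measured TCP pose, the force, the opening and the grip force at its end, in the units of the state.
- ctrl.get_state(): the state, without advancing time (a new reading comes with each control period).
- ctrl.get_image(name): name is "scene" or "side" or "wrist"; returns a dict with "pixels" (480x640x3 uint8, red, green, blue), "fx", "fy", "cx", "cy" (pixels), "xyz" and "rotation" of the camera in the world; the wrist camera has in their place "tool_from_camera" (4x4, takes a point from camera to tool coordinates, whose origin is the TCP and whose axes are the flange's). Camera axes: x right, y up, looking along -z (the intrinsics and any distortion apply to the point x, -y, -z); pixel columns grow to the right and rows downward; lengths in m; the calibration is good to about 2 mm. A picture is of the moment at which its call begins: read the wrist's pose just before it. There is no depth.
- ctrl.close_job(): hands the job in; it is judged then, once.
The state is a dict: "time": time; "joint_positions": joint angles; "qd": joint speeds; "joint_torque": joint torques, N m; "position": TCP position; "tool_rot": TCP orientation; "ft_force": force on the tool from outside, world axes, zero at the start; "torque": the same for the moment, N m; "grip_width": opening from 0.0 (shut) to 1.0 (fully open); "grip_force": force on a finger pad.
Only numpy, scipy, OpenCV 4.12 (cv2) and the standard library are available. Lean on these libraries where they do the work, as an engineer would, in place of code of your own. Each camera call takes 0.05 s, during which the arm holds its last target. There are 200 camera calls.

## Task

Check the bench spring gauge with the orange grip before the binding tests: draw its grip out until its pointer stands at that gauge's own yellow set mark, hold it there for about two seconds, then guide it gently back until it is fully home and let go. Leave the gauge with the blue grip alone.

Things in the scene. Friction and masses are not known exactly. Their poses are not given: they have to be found in the camera images.
- orange_grip (a point): Centre of the grasping zone of the orange gauge's upright grip, 58 mm above the bench. The grip is a rounded orange tab, top 78 mm above the bench, 18 mm thick along the pull, 34 mm wide across it. Site +y: level, the direction of the pull (to the robot's left, within 10 degrees); z up. Its small red pointer, low on the +x side, is in line with the grip's centre.
- orange_mark (a point): The orange gauge's yellow set mark: a flat yellow strap across the 60 x 290 x 8 mm dark base plate, with a yellow block 12 x 8 x 22 mm (8 along the pull) at each edge, 35 mm beside the gauge's middle line. This point: top middle of the +x block, 22 mm above the bench. Axes as orange_grip. The pointer is at the mark when orange_grip and orange_mark are level along +y.
- orange_slide (a joint): How far the orange grip is drawn out, m: 0 fully home (start), stop at 0.110; mark at 0.045 to 0.085. A spring pulls it home: 2 N at 0, 8 N at 0.085; let go, it snaps back. The gauge is fixed to the bench. Behind the grip: rod (top 26 mm above the bench), then a grey housing (35 mm high) from 38 mm behind the grip's centre at home; 30 mm high end block ahead.
- blue_slide (a joint): The same for the other gauge, which is alike but has a blue grip and its own yellow mark, about 0.15 m nearer to or farther from the robot. To be left alone; 0 is home.

How it is judged:
On the way:
1. the orange grip is held at its set mark for about two seconds (1.5 s at least, within 10 mm along the pull) (y of orange_grip in the frame of orange_mark between -0.01 and 0.01 m), for 1.5 s.
At the end, for the whole second after the job is handed in: The orange slide is back within 6 mm of fully home and released; the blue slide is within 6 mm of home (value of joint each of orange_slide, blue_slide below 0.006 m and contact force between the fingers and orange_slide below 0.1 N); the robot touches nothing.
It fails at once if the orange slide snaps back (faster than 0.4 m/s) instead of being guided home (velocity of joint orange_slide below -0.4 m/s).
It fails at once if the blue gauge is drawn out (more than 10 mm) (value of joint blue_slide above 0.01 m).
It also fails if it takes over 38 s, if anything falls off the work surface, if the arm or the gripper's body presses on something with over 40 N, if the wrist force passes 120 N, or if a joint passes its speed limit or range.

## Working session

There is one attempt and no reset: what is moved stays moved. The work goes in short steps, Python scripts to look and compute and a tool call to move; the robot and the scene stay as the last step left them, time stands still between calls to the robot, and variables do not carry over. Pictures are saved under pics/ and viewed, at most 10 in all, crops included, and the job is handed in when it is done.

Besides the shell and the picture viewer there is one more tool, called after "Emit:" by a JSON object that holds its "api" and its "payload". jog_arm: Moves the arm, as the interface text tells. Its arguments: {"type":"object","properties":{"moves":{"type":"array"},"newtons":{"type":"number"}},"required":["moves"]}

```bash
mkdir -p pics; cat > h.py <<'E'
import numpy as np, cv2
from scipy.spatial.transform import Rotation as R
from bench import ctrl
def cam(name):
    s=ctrl.get_state(); d=ctrl.get_image(name)
    if name=="wrist":
        T=np.array(d["tool_from_camera"]); Rt=R.from_rotvec(s["tool_rot"]).as_matrix()
        d["xyz"]=np.array(s["position"])+Rt@T[:3,3]; d["M"]=Rt@T[:3,:3]
    else:
        r=np.array(d["rotation"]); d["M"]=r if r.shape==(3,3) else R.from_rotvec(r).as_matrix()
    d["xyz"]=np.array(d["xyz"]); return d
def onz(d,u,v,z):
    r=d["M"]@np.array([(u-d["cx"])/d["fx"],-(v-d["cy"])/d["fy"],-1]); return d["xyz"]+r*(z-d["xyz"][2])/r[2]
def blobs(d,lo,hi,amin=30):
    m=cv2.inRange(cv2.cvtColor(d["pixels"],cv2.COLOR_RGB2HSV),lo,hi)
    n,l,st,c=cv2.connectedComponentsWithStats(m)
    return [(st[i].tolist(),c[i].round(1).tolist()) for i in range(1,n) if st[i][4]>=amin]
def save(d,f): cv2.imwrite("pics/"+f,d["pixels"][:,:,::-1])
E
python3 - <<'E'
from h import *
s=ctrl.get_state(); print(s,ctrl.grasp_offset)
for n in("scene","side","wrist"):
    d=cam(n); save(d,n+"0.png"); print(n,{k:v for k,v in d.items() if k!="pixels"})
    print("or",blobs(d,(5,150,80),(17,255,255))); print("ye",blobs(d,(22,130,80),(35,255,255)))
    print("bl",blobs(d,(100,130,60),(125,255,255)))
E
```

```text
{'time': 0.0, 'joint_positions': array([-1.31387243,  0.3218524 , -0.0701054 ,  1.45166181,  0.02256783,
        1.37081047, -0.05689706]), 'qd': array([-2.66926529e-03, -1.42695438e-03,  2.24372873e-04,  6.67818264e-05,
        5.65721075e-04,  2.71003010e-04, -9.82984108e-04]), 'joint_torque': array([-1.00801510e-03, -4.91284096e+01, -4.04420765e-01, -3.12529814e+01,
       -6.38362113e-02,  4.38884867e-02,  1.79892204e-04]), 'position': array([0.15618043, 0.63038558, 0.22144921]), 'tool_rot': array([-3.80396664e-01, -3.11829915e+00,  3.04271262e-03]), 'ft_force': array([-0.11437348,  0.24998363,  0.10959145]), 'torque': array([0.01079046, 0.0101    , 0.00684382]), 'grip_force': 0.0, 'grip_width': 0.995722553368097} 0.0187
scene {'fx': 565.7604609359328, 'fy': 565.7604609359328, 'cx': 313.258536986335, 'cy': 243.6643415580911, 'xyz': array([-0.04636051,  0.41098309,  0.56418839]), 'rotation': array([ 0.5950644 , -0.90426968, -1.82007902]), 'M': array([[-0.39999043,  0.55174064, -0.73184009],
       [-0.91651626, -0.24285317,  0.31783688],
       [-0.00236616,  0.79787506,  0.602818
[... 6649 characters left out ...]
rray([[ 0.23972291, -0.93422477, -0.26411552],
       [ 0.97084014,  0.23025115,  0.06673708],
       [-0.00153453, -0.27241235,  0.96217938]])}
or [([0, 0, 24, 15, 242], [12.1, 6.0]), ([50, 0, 275, 165, 27735], [199.5, 66.7]), ([322, 0, 265, 113, 19307], [446.3, 41.9]), ([608, 0, 32, 11, 240], [620.1, 3.9]), ([0, 35, 55, 61, 2503], [22.8, 67.7]), ([136, 56, 14, 8, 64], [141.6, 60.1]), ([529, 102, 111, 39, 1716], [585.5, 125.3]), ([600, 141, 40, 24, 633], [621.7, 153.7]), ([225, 171, 415, 132, 2053], [420.7, 238.5]), ([143, 226, 60, 44, 828], [173.1, 246.1]), ([32, 263, 19, 12, 50], [38.9, 268.4]), ([111, 268, 34, 24, 457], [128.0, 280.1]), ([0, 275, 23, 13, 158], [10.8, 282.0])]
ye []
bl []
```

```bash
python3 -c "
import cv2,numpy as np
a=[cv2.resize(cv2.imread(f'pics/{n}0.png'),(400,300)) for n in('scene','side','wrist')]
cv2.imwrite('pics/all0.png',np.vstack([np.hstack(a[:2]),np.hstack([a[2],a[2]*0])]))"
```

```text
(no output)
```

View pics/all0.png

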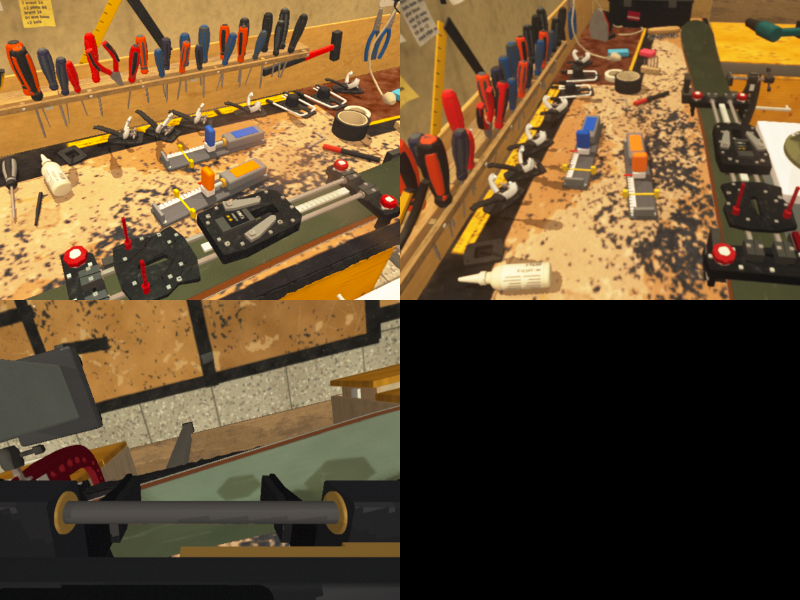

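The side view (640×480) shows the orange grip near (380,245), its mark strap at about (365–411, 309), and the blue gauge farther away. I'll zoom in.

```bash
python3 -c "
import cv2,numpy as np
a=cv2.resize(cv2.imread('pics/side0.png')[200:360,330:430],None,fx=4,fy=3.75,interpolation=2)
b=cv2.resize(cv2.imread('pics/scene0.png')[240:370,240:370],(400,600),interpolation=2)
cv2.imwrite('pics/z0.png',np.hstack([a,b]))"
```

```text
(no output)
```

View pics/z0.png

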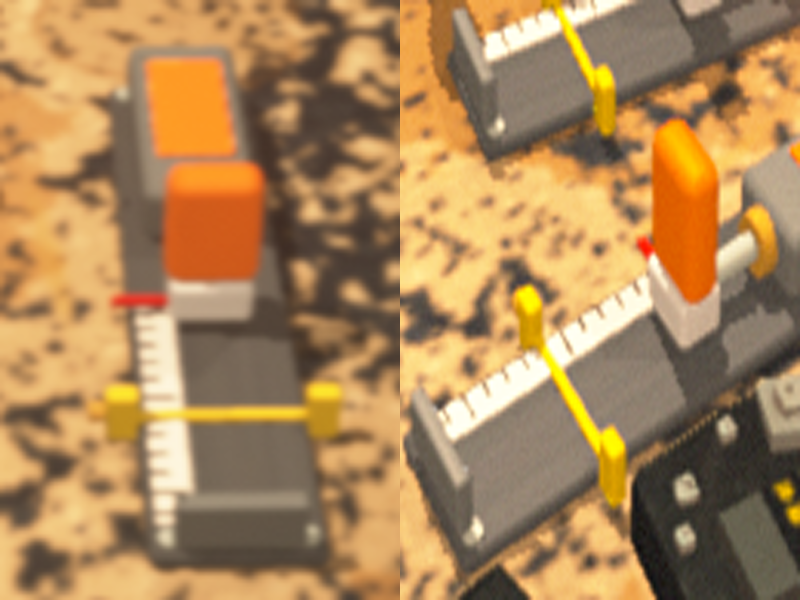

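Side view: grip top centre (384,247), block tops (360.5,304) and (410.8,303). Scene view: grip top (332.6,270.3), block tops (281.3,303.3) and (309.2,334.7). Next I'll cast rays for these.

```bash
python3 - <<'E'
from h import *
S=cam("side");C=cam("scene")
def tri(p,q):
    o=[];A=np.zeros((3,3));b=np.zeros(3)
    for d,(u,v) in((S,p),(C,q)):
        r=d["M"]@np.array([(u-d["cx"])/d["fx"],-(v-d["cy"])/d["fy"],-1]);r/=np.linalg.norm(r);P=np.eye(3)-np.outer(r,r);A+=P;b+=P@d["xyz"]
    return np.linalg.solve(A,b)
for n,p,q,z in(("grip",(384,247.2),(332.6,270.3),.078),("mk+",(360.5,304),(281.3,303.3),.022),("mk-",(410.8,303),(309.2,334.7),.022)):
    print(n,onz(S,*p,z).round(4),onz(C,*q,z).round(4),tri(p,q).round(4))
# plate left edge direction in side view crop: front-left corner, back-left corner (base plate, z=.008)
f=lambda x,y:(330+x/4,200+y/3.75)
for a in((150,562),(318,565),(112,95)): print(onz(S,*f(*a),.008).round(4))
print(R.from_rotvec(ctrl.get_state()["tool_rot"]).as_matrix().round(3))
E
```

```text
grip [0.4746 0.1638 0.078 ] [0.4791 0.1546 0.078 ] [0.4763 0.1571 0.0768]
mk+ [0.5003 0.2241 0.022 ] [0.5033 0.2211 0.022 ] [0.501  0.2226 0.0225]
mk- [0.4316 0.2125 0.022 ] [0.4326 0.2092 0.022 ] [0.4322 0.2098 0.021 ]
[0.4833 0.2948 0.008 ]
[0.4295 0.2886 0.008 ]
[0.5266 0.0138 0.008 ]
[[-0.971  0.24  -0.   ]
 [ 0.24   0.971 -0.001]
 [-0.    -0.001 -1.   ]]
```

Emit:
{"api": "jog_arm", "payload": {"moves": [-0.05,-0.05,0,0,0,0,0.2,-0.15,-0.13,0,0,0,0,0.2,-0.25,-0.23,0,0,0,0,0.2,-0.36,-0.33,0,0,0,0,0.2,-0.47,-0.43,0,0,0,0,0.2,-0.58,-0.52,0,0,0,0,0.2,-0.66,-0.6,0,0,0,0,0.2,-0.7,-0.64,0,0,0,0,0.2], "newtons": 25}}

```text
time: 1.25
position: [0.3152, 0.3925, 0.2227]
tool_rot: [0.384, 3.118, 0.0]
ft_force: [0.2, 0.2, 0.3]
grip_width: 0.602
grip_force: 0.0
```

Emit:
{"api": "jog_arm", "payload": {"moves": [-0.05,-0.05,0,0,0,-0.03,0.2,-0.15,-0.13,0,0,0,-0.08,0.2,-0.25,-0.23,0,0,0,-0.15,0.2,-0.36,-0.33,0,0,0,-0.22,0.2,-0.47,-0.43,0,0,0,-0.29,0.2,-0.58,-0.52,0,0,0,-0.34,0.2,-0.66,-0.6,0,0,0,-0.37,0.2,-0.7,-0.64,0,0,0,-0.383,0.2]}}

```text
time: 2.25
position: [0.4726, 0.1562, 0.2227]
tool_rot: [-0.247, 3.131, 0.0]
ft_force: [-0.0, 0.6, -0.0]
grip_width: 0.601
grip_force: 0.0
```

```bash
python3 - <<'E'
from h import *
s=ctrl.get_state(); print(s["time"],s["position"],R.from_rotvec(s["tool_rot"]).as_matrix().round(3),s["ft_force"],s["grip_width"])
d=cam("wrist"); save(d,"w1.png")
for p in((.476,.157,.078),(.501,.2226,.022),(.432,.21,.022)):
    c=d["M"].T@(np.array(p)-d["xyz"]); print(d["cx"]-d["fx"]*c[0]/c[2],d["cy"]+d["fy"]*c[1]/c[2])
np.savez("w1.npz",M=d["M"],xyz=d["xyz"])
E
```

```text
2.25 [0.47256548 0.15618412 0.22265978] [[-0.988 -0.157  0.001]
 [-0.157  0.988  0.   ]
 [-0.001 -0.    -1.   ]] [-0.04942133  0.63474263 -0.04393486] 0.6009084025104554
323.1000236795867 228.42693967953716
385.17472825362034 249.09828542378995
386.88603759264845 176.6703237005722
```

View pics/w1.png

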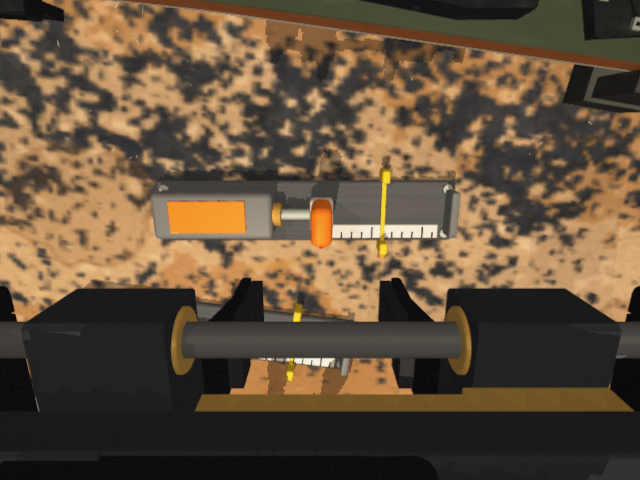

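The wrist view shows the grip top at about (321,223), the +x block top at about (382.5,249), the −x block top at about (386.5,177), and the plate level in the image, so yaw is aligned.

```bash
python3 - <<'E'
from h import *
d=cam("wrist")
g=onz(d,321,222,.078);a=onz(d,382.5,249,.022);b=onz(d,386.5,176,.022);p=ctrl.get_state()["position"]
Rt=R.from_rotvec(ctrl.get_state()["tool_rot"]).as_matrix()
print(g,a,b); y=np.array([-.157,.988,0])
print("pull",(a-g)@y,(b-g)@y, "axis deg",np.degrees(np.arctan2(*(a-b)[[1,0]])))
print("tool shift to grip, units",Rt.T@(np.r_[g[:2],.042]-p)/.3)
print(blobs(d,(5,150,80),(17,255,255),400)[:9])
E
```

```text
[0.47194985 0.15259555 0.078     ] [0.50242223 0.21801918 0.022     ] [0.4325441  0.20764576 0.022     ]
pull 0.0598543876111143 0.060576315943714897 axis deg 8.443900251769811
tool shift to grip, units [ 0.00393357 -0.01079604  0.60205517]
[([133, 0, 507, 69, 3992], [401.1, 31.3]), ([313, 199, 22, 50, 957], [323.3, 222.7]), ([169, 200, 79, 33, 2454], [208.8, 216.4]), ([229, 359, 185, 36, 4185], [317.2, 380.2])]
```

Emit:
{"api": "jog_arm", "payload": {"moves": [0,-0.008,0.04,0,0,0,0.2,0,-0.008,0.13,0,0,0,0.2,0,-0.008,0.23,0,0,0,0.2,0,-0.008,0.34,0,0,0,0.2,0,-0.008,0.44,0,0,0,0.2,0,-0.008,0.53,0,0,0,0.2,0,-0.008,0.58,0,0,0,0.2,0,-0.008,0.6,0,0,0,0.2]}}

```text
time: 3.35
position: [0.4712, 0.1554, 0.0416]
tool_rot: [0.25, -3.13, 0.001]
ft_force: [-1.1, -0.7, -0.3]
grip_width: 0.599
grip_force: 0.0
```

Emit:
{"api": "jog_arm", "payload": {"moves": [0,0,0,0,0,0,-0.3,0,0,0,0,0,0,-0.6,0,0,0,0,0,0,-0.8,0,0,0,0,0,0,-1,0,0,0,0,0,0,-1,0,0,0,0,0,0,-1,0,0,0,0,0,0,-1,0,0,0,0,0,0,-1]}}

```text
time: 4.35
position: [0.4722, 0.1562, 0.043]
tool_rot: [-0.249, 3.131, 0.003]
ft_force: [-0.0, 5.2, 2.7]
grip_width: 0.2
grip_force: 25.0
```

```bash
python3 - <<'E'
from h import *
d=cam("side"); save(d,"s2.png")
cv2.imwrite("pics/s2c.png",cv2.resize(d["pixels"][150:370,280:520,::-1],None,fx=2.5,fy=2.5))
E
```

```text
(no output)
```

View pics/s2c.png

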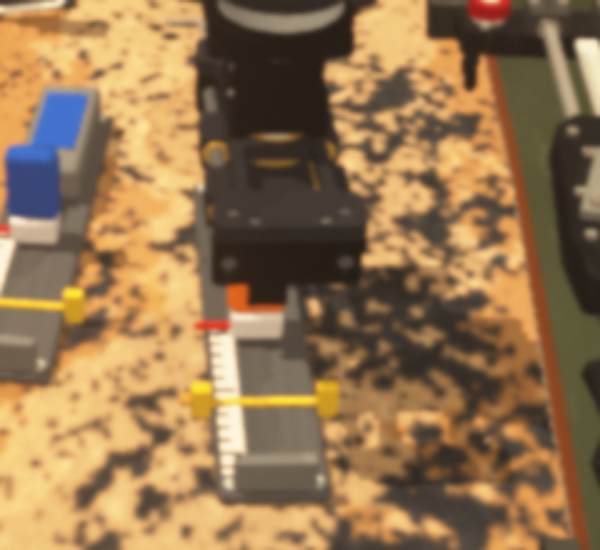

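The fingers have closed on the orange grip at home and the red pointer is still at the home end (about 205,325). Next, the 60 mm draw.

Emit:
{"api": "jog_arm", "payload": {"moves": [0,0.015,0,0,0,0,-1,0,0.045,0,0,0,0,-1,0,0.08,0,0,0,0,-1,0,0.115,0,0,0,0,-1,0,0.15,0,0,0,0,-1,0,0.18,0,0,0,0,-1,0,0.2,0,0,0,0,-1,0,0.21,0,0,0,0,-1], "newtons": 35}}

```text
time: 5.4
position: [0.463, 0.2137, 0.043]
tool_rot: [0.246, -3.132, 0.007]
ft_force: [-1.0, -6.8, 7.0]
grip_width: 0.205
grip_force: 35.0
```

```bash
python3 - <<'E'
from h import *
d=cam("side"); s=ctrl.get_state(); p=s["position"]; y=np.array([-.157,.988,0])
print((p-np.array([.4722,.1562,.043]))@y,s["ft_force"],s["grip_force"])
cv2.imwrite("pics/s3c.png",cv2.resize(d["pixels"][220:360,330:450,::-1],None,fx=4,fy=4,interpolation=2))
E
```

```text
0.05862521950784483 [-0.95508876 -5.08361912  7.97680485] 35.03893999848515
```

View pics/s3c.png

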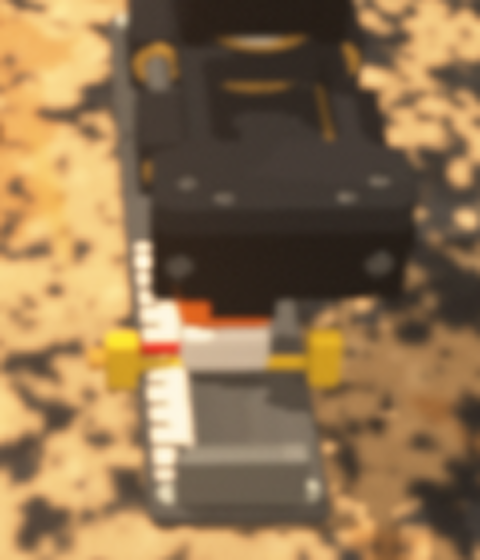

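The pointer (about 160,348) lies between the heights of the block tops (about 340) and the strap (about 360), so it is level with the mark. The measured draw is 58.6 mm against a target of 60 mm. Holding here.

Emit:
{"api": "jog_arm", "payload": {"moves": [0,0.003,0,0,0,0,-1,0,0.003,0,0,0,0,-1,0,0.003,0,0,0,0,-1,0,0.003,0,0,0,0,-1,0,0.003,0,0,0,0,-1,0,0.003,0,0,0,0,-1,0,0.003,0,0,0,0,-1,0,0.003,0,0,0,0,-1]}}

```text
time: 6.45
position: [0.4629, 0.2144, 0.043]
tool_rot: [0.245, -3.132, 0.006]
ft_force: [-1.8, -6.9, 8.4]
grip_width: 0.204
grip_force: 35.0
```

Emit:
{"api": "jog_arm", "payload": {"moves": [0,0,0,0,0,0,-1,0,0,0,0,0,0,-1,0,0,0,0,0,0,-1,0,0,0,0,0,0,-1,0,0,0,0,0,0,-1,0,0,0,0,0,0,-1,0,0,0,0,0,0,-1,0,0,0,0,0,0,-1]}}

```text
time: 7.45
position: [0.4629, 0.2144, 0.043]
tool_rot: [0.245, -3.132, 0.006]
ft_force: [-1.4, -6.2, 7.5]
grip_width: 0.208
grip_force: 35.0
```

Emit:
{"api": "jog_arm", "payload": {"moves": [0,-0.01,0,0,0,0,-1,0,-0.025,0,0,0,0,-1,0,-0.04,0,0,0,0,-1,0,-0.055,0,0,0,0,-1,0,-0.07,0,0,0,0,-1,0,-0.085,0,0,0,0,-1,0,-0.1,0,0,0,0,-1,0,-0.115,0,0,0,0,-1]}}

```text
time: 8.45
position: [0.4682, 0.1813, 0.043]
tool_rot: [-0.246, 3.132, -0.004]
ft_force: [-2.0, -4.1, 6.3]
grip_width: 0.203
grip_force: 35.0
```

Emit:
{"api": "jog_arm", "payload": {"moves": [0,-0.015,0,0,0,0,-1,0,-0.03,0,0,0,0,-1,0,-0.045,0,0,0,0,-1,0,-0.06,0,0,0,0,-1,0,-0.075,0,0,0,0,-1,0,-0.087,0,0,0,0,-1,0,-0.095,0,0,0,0,-1,0,-0.1,0,0,0,0,-1]}}

```text
time: 9.45
position: [0.4722, 0.1562, 0.043]
tool_rot: [-0.249, 3.131, 0.004]
ft_force: [-1.3, 6.5, 3.4]
grip_width: 0.206
grip_force: 35.0
```

Emit:
{"api": "jog_arm", "payload": {"moves": [0,0.005,0,0,0,0,-0.4,0,0.005,0,0,0,0,-0.2,0,0.005,0,0,0,0,0,0,0.005,0,0,0,0,0.2,0,0.005,0,0,0,0,0.2,0,0.005,0,0,0,0,0.2,0,0.005,0,0,0,0,0.2,0,0.005,0,0,0,0,0.2]}}

```text
time: 10.45
position: [0.4719, 0.1558, 0.0426]
tool_rot: [-0.248, 3.132, 0.0]
ft_force: [0.4, 0.7, -0.4]
grip_width: 0.601
grip_force: 0.0
```

Emit:
{"api": "jog_arm", "payload": {"moves": [0,0,-0.03,0,0,0,0.2,0,0,-0.1,0,0,0,0.2,0,0,-0.2,0,0,0,0.2,0,0,-0.3,0,0,0,0.2,0,0,-0.4,0,0,0,0.2,0,0,-0.5,0,0,0,0.2,0,0,-0.55,0,0,0,0.2,0,0,-0.57,0,0,0,0.2]}}

```text
time: 11.45
position: [0.4721, 0.1558, 0.2143]
tool_rot: [-0.248, 3.131, 0.001]
ft_force: [0.5, -0.4, -1.2]
grip_width: 0.603
grip_force: 0.0
```

```bash
python3 - <<'E'
from h import *
d=cam("wrist"); save(d,"w4.png"); s=ctrl.get_state(); print(s["position"],s["ft_force"],s["grip_width"])
print([b for b in blobs(d,(5,150,80),(17,255,255),400)])
E
```

```text
[0.47211477 0.15585637 0.2143209 ] [0.2810495  0.2282974  0.54440321] 0.6029703502445762
[([150, 0, 490, 70, 4021], [408.9, 31.5]), ([310, 201, 23, 51, 1011], [321.3, 226.1]), ([164, 203, 80, 33, 2579], [203.9, 218.9]), ([229, 359, 185, 36, 3617], [320.1, 382.0])]
```

View pics/w4.png

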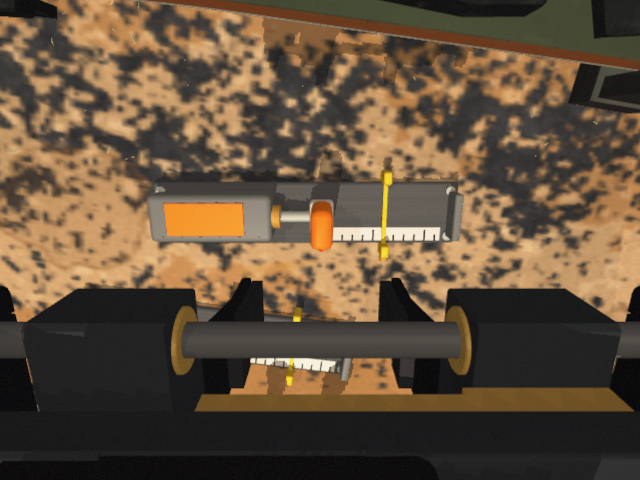

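The grip is back home at (321,225), the same distance from the housing as at the start, and the gripper is clear of it.

```bash
python3 -c "
from bench import ctrl
print(ctrl.close_job())"
```

```text
the job is handed in; nothing more can be done
None
```

I drew the orange gauge's grip about 59 mm to its yellow mark (measured at 60 mm), held it there over two seconds, guided it fully home and let go; the blue gauge was not touched, and the job was handed in after about 11.5 s, with no verdict shown.

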